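# Set the cheese guide's flip stop and bring the bar up to it

## Robot

A 6-joint arm with a two-finger parallel gripper is mounted at the origin on the work surface; the furniture and walls round the work are solid. World frame = base frame: x ahead of the robot, y to its left, z up, the work surface at z = 0. Lengths are in m, angles in rad, forces in N, time in s.
With the tool pointing down it reaches from about 0.3 to 0.875 m from the base axis. Payload 4.2 kg.
Tool frame: the origin (TCP) lies midway between the tips of the shut fingers; the grasp point (between the pads) lies 19 mm behind it; z points along the fingers, y is the line along which they close (so a half turn about z gives the same grasp; the last joint's range is limited). The gripper opens to 85 mm and grips with 20 to 120 N. Pads are 22 mm wide; open, the fingers measure 114 mm over their backs; the gripper's body (76 mm by 85 mm) begins 54 mm behind the grasp point. The pads swing forward as they close: fully open they stand 13 mm farther back than shut.
Start: joints at [1.109, 0.32, 1.565, -0, 1.257, -0.02], TCP at [0.246, 0.52, 0.231] pointing down, gripper open.
Joint ranges: [-3.11, 3.11], [-0.84, 2.01], [0.21, 2.61], [-1.34, 4.49], [0.05, 2.63], [-2.56, 2.56]. Speed limits (rad/s): [2.57, 2.57, 3.14, 3.14, 3.14, 3.14].

## Interface

Orientations are given as a unit quaternion [w, x, y, z].
In Python, from plant import ctrl gives the robot as it stands.
- The arm moves only by the shell command python3 -m crank 'ROWS' [FORCE]. ROWS is text: rows parted by semicolons, each of 7 numbers parted by spaces: the shift along the tool's x, y, z as a fraction of full scale, then the turn, a rotation vector about the tool's x, y, z as a fraction of full scale, then the gripper's target within -1 to 1 (fully open at 1, half-way at 0, shut at -1). A call has 1 to 8 rows; each row is the pose to reach, as a shift and turn from the pose commanded when the call began, along the tool's axes at that moment; what a row does not reach only later rows make up. Full scale, the value 1, is 0.5 m for a shift and pi/2 rad for a turn. A row lasts 1/8 s, in which the tool goes at most 62.5 mm and 10.7 degrees, less where a joint would pass 70% of its speed; a pose out of reach is approached as far as the arm can. A call with a number of a shift or a turn outside -1 to 1 is refused whole. A call with a gripper value outside its range is refused whole. The fingers move at their own pace and stop on an object; FORCE is the grip in N (left out, the last holds). Time passes only in rows, so rows that repeat a pose let the fingers close. It gives the time, the measured TCP pose, the force, the opening and the grip force at its end, in the units of the state.
- ctrl.observe(): the state, without advancing time (a new reading comes with each control period).
- ctrl.grab_frame(name): name is "side" or "top"; returns a dict with "img" (384x512x3 uint8, red, green, blue), "range_z" (384x512 float32, m along the optical axis (not along the pixel's ray), 0 where there is no reading), "K" (3x3 intrinsics, pixels), "k1" (the pictures are not rectified: a ray, as slopes to the right and down, at radius r is drawn at 1 + k1 r^2 times it, then the intrinsics apply), "R" (3x3) and "t" (3): a world point X has camera coordinates R X + t. Camera axes: x right, y down, z forward; pixel columns grow to the right and rows downward; lengths in m; the calibration is good to about 2 mm. A picture is of the moment at which its call begins.
- ctrl.close_job(): hands the job in; it is judged then, once.
Trained networks look in a picture, given as the dict that the camera call returned (one of the last four; its "shot" number tells which), for a name from the list of things; names that differ only in an ending like _2 or _b are one class to them, and where a whole thing is asked for, a point or a joint stands for the part that bears it (a point fixed in the world has none). Each returns a list of dicts, best first, with "conf" (0 to 1); they miss things now and then, are a little off and sometimes report something else, mostly with a low value. They report only what shows in the picture. A call takes as long as a camera call.
- ctrl.recognise(picture, name): "xy" ([column, row] in pixels, amid what is visible of it).
The state is a dict: "time": time; "joints": joint angles; "qvel": joint speeds; "joint_torque": joint torques, N m; "tcp_pos": TCP position; "eef_rot": TCP orientation; "wrist_force": force on the tool from outside, world axes, zero at the start; "torque": the same for the moment, N m; "gripper_width": opening from 0.0 (shut) to 1.0 (fully open); "grip_force": force on a finger pad.
Only numpy, scipy, OpenCV 4.12 (cv2) and the standard library are available. Lean on these libraries where they do the work, as an engineer would, in place of code of your own. Each camera call takes 0.05 s, during which the arm holds its last target. There are 200 camera calls.

## Task

Set up the wooden slicing guide for a thick cut: first fold the steel stop farther from the knife slot fully down across the bed, leaving the other stop folded back. Then lay the longer cheese bar lengthwise on the empty part of the bed to the left of the slot, and slide it along the fence until it lies snug against both the fence and the lowered stop. Leave everything else on the table where it is.

Things in the scene. Friction and masses are not known exactly. Their poses are not given: they have to be found in the camera images.
- guide: Wooden slicing guide fixed to the table, 88 mm deep, 250 mm long, somewhat turned. Origin under it, at table height; y axis along the fence to the left, x axis away from the robot, square to the fence. In its frame: bed top z = 16 mm, bed from x = -46 mm back to the fence; knife slot 4 mm wide at y = -17 mm; empty loading part of the bed y = -15 to +125 mm.
- bed_middle (a point): Point on the bed surface where the middle of the bar's underside would be if it lay against the fence on the middle of the loading part (left of the slot); axes as the guide's. The fence is the low wooden rail at the back: front face at guide x = +24 mm, 18 mm thick, top 32 mm over the table.
- stop_corner (a point): Point on the bed surface, 16 mm over the table, where the fence's front face meets the left-hand (working) face of the far stop when that is down; at guide x = +24, y = -102 mm; axes as the guide's. The bar belongs on its -x, +y side.
- far_stop_hinge (a point): Middle of the hinge pin of the far stop on top of the fence, 44 mm over the table, at guide x = +33, y = -109 mm; pin and axes along the guide's. The stop's arm is 47 mm long from the pin, 14 mm wide along the fence; when down its top face is 6 mm above the pin and a tongue under its free end, 23 to 47 mm from the pin, reaches 24 mm below the pin.
- far_stop (a joint): Angle (rad) of the steel stop farther from the knife slot (85 mm from it): 0 = fully down on its end stop, arm level, pointing from the pin toward the robot across the bed; 1.57 = arm straight up; to 2.2 = folded back, leaning away from the robot. Light friction (0.02 N m) holds it where it is left; it neither falls nor springs.
- near_stop (a joint): Angle (rad) of the near stop, like far_stop but 50 mm to its left: same shape, same meaning of the values.
- bar_center (a point): Centre of the longer cheese bar (half-way up): a pale block with rounded edges, 120 mm long (its x axis), 40 mm wide (y), 46 mm high (z), about 0.22 kg; it lies on the table beside the guide, left or right. Both ends are alike.
- offcut_center (a point): Centre (half-way up) of the shorter piece of the same cheese, 62 mm long (x), 40 mm wide (y), 46 mm high (z); on the other side of the guide; to be left alone.
- kitchen_timer: Bystander: white wind-up kitchen timer, 63x63x44 mm, behind the guide. Origin under it.
- lime_a: Bystander: lime, 57x46x45 mm, beyond the left end of the guide. Origin under it.
- lime_b: Bystander: lime, 53x46x48 mm, beyond the right end of the guide. Origin under it.
- matchbox: Bystander: matchbox, 36x52x15 mm, in front of the guide, to the left. Origin under it.
- lighter: Bystander: pocket lighter lying flat, 72x24x12 mm, in front of the guide. Origin under it.
- bar: The longer cheese bar; origin at the middle of its underside, 23 mm below bar_center, same axes.

How it is judged:
By the outcome, as a careful person would: the job done as asked, in the order asked, and still so for the second after the job is handed in, with the robot touching nothing.
It also fails if it takes over 69 s, if anything falls off the work surface, if the arm or the gripper's body presses on something with over 40 N, if the wrist force passes 120 N, or if a joint passes its speed limit or range.

## Working session

There is one attempt and no reset: what is moved stays moved. The work goes in short steps, Python scripts to look and compute and a shell command to move; the robot and the scene stay as the last step left them, time stands still between calls to the robot, and variables do not carry over. Pictures are saved under pics/ and viewed, at most 10 in all, crops included, and the job is handed in when it is done.

```bash
mkdir -p pics; ls
cat > h.py <<'E'
import numpy as np, cv2
from plant import ctrl
def unproj(f,uv):
    K,k1=f["K"],f["k1"]
    d=np.array([k1,0,0,0,0.])
    return cv2.undistortPoints(np.array(uv,float).reshape(-1,1,2),K,d).reshape(-1,2)
def world(f,uv):
    uv=np.array(uv,float).reshape(-1,2)
    n=unproj(f,uv); z=f["range_z"][uv[:,1].round().astype(int),uv[:,0].round().astype(int)]
    c=np.c_[n*z[:,None],z]
    return (c-f["t"])@f["R"]
def cloud(f):
    h,w=f["range_z"].shape
    u,v=np.meshgrid(np.arange(w),np.arange(h))
    return world(f,np.c_[u.ravel(),v.ravel()]).reshape(h,w,3)
def project(f,X):
    return cv2.projectPoints(np.array(X,float).reshape(-1,1,3),cv2.Rodrigues(f["R"])[0],f["t"],f["K"],np.array([f["k1"],0,0,0,0.]))[0].reshape(-1,2)
E
cat > a.py <<'E'
from h import *
import pickle
for n in("top","side"):
    f=ctrl.grab_frame(n); pickle.dump(f,open(n+".pkl","wb"))
    cv2.imwrite(f"pics/{n}1.png",cv2.resize(f["img"][:,:,::-1],(768,576)))
    print(n,f["R"].round(2).tolist(),(-f["R"].T@f["t"]).round(3))
    for q in["guide","far_stop","near_stop","bar_center","offcut_center","kitchen_timer","lime_a","matchbox","lighter"]:
        for d in ctrl.recognise(f,q)[:2]:
            print(q,round(d["conf"],2),np.round(d["xy"]),world(f,d["xy"]).round(3)[0])
print({k:np.round(v,3) for k,v in ctrl.observe().items()})
E
python3 a.py
```

```text
pics
top [[0.02, -1.0, -0.01], [-1.0, -0.02, -0.07], [0.07, 0.01, -1.0]] [ 0.404 -0.042  1.232]
guide 0.84 [275. 191.] [ 0.477 -0.092  0.012]
far_stop 0.54 [321. 186.] [ 0.489 -0.204  0.094]
near_stop 0.55 [239. 229.] [ 0.375 -0.001  0.014]
near_stop 0.43 [299. 178.] [ 0.508 -0.148  0.1  ]
bar_center 0.75 [361. 224.] [ 0.398 -0.312  0.047]
bar_center 0.21 [197. 234.] [0.361 0.111 0.015]
offcut_center 0.74 [139. 225.] [0.38  0.257 0.049]
lime_a 0.76 [352. 183.] [ 0.502 -0.289  0.047]
lime_a 0.65 [164. 170.] [0.524 0.198 0.049]
matchbox 0.75 [196. 234.] [0.36  0.112 0.016]
lighter 0.74 [241. 227.] [ 0.381 -0.005  0.011]
side [[1.0, -0.0, 0.03], [0.02, -0.37, -0.93], [0.01, 0.93, -0.37]] [ 0.451 -1.161  0.498]
guide 0.95 [257. 217.] [ 0.466 -0.117  0.016]
far_stop 0.52 [265. 209.] [ 0.483 -0.208  0.077]
near_stop 0.5 [278. 202.] [ 0.513 -0.162  0.076]
bar_center 0.39 [259. 215.] [ 0.47  -0.105  0.014]
offcut_center 0.72 [237. 164.] [0.403 0.254 0.028]
kitchen_timer 0.68 [306. 205.] [ 0.591 -0.051  0.021]
kitchen_timer 0.48 [269. 208.] [ 0.491 -0.208  0.081]
lime_a 0.57 [276. 248.] [ 0.503 -0.317  0.04 ]
matchbox 0.43 [218. 187.] [0.354 0.085 0.012]
lighter 0.69 [219. 202.] [ 0.366 -0.015  0.009]
{'time': np.float64(1.0), 'joints': array([ 1.109,  0.32 ,  1.564, -0.   ,  1.257, -0.02 ]), 'qvel': array([ 0.001,  0.001,  0.   ,  0.   , -0.002,  0.002]), 'joint_torque': array([-1.0000e-03, -4.1542e+01, -2.3443e+01, -0.0000e+00,  0.0000e+00,
       -0.0000e+00]), 'tcp_pos': array([0.246, 0.52 , 0.231]), 'eef_rot': array([0.   , 0.219, 0.976, 0.   ]), 'wrist_force': array([-0.244, -1.191, -0.442]), 'torque': array([ 0.014,  0.009, -0.014]), 'grip_force': np.float64(0.0), 'gripper_width': np.float64(1.0)}
```

```bash
cat > b.py <<'E'
from h import *
import pickle
f=pickle.load(open("top.pkl","rb")); P=cloud(f); Z=P[...,2]
ok=f["range_z"]>0
cv2.imwrite("pics/top_crop.png",cv2.resize(f["img"][120:280,110:390,::-1],(784,448),interpolation=cv2.INTER_CUBIC))
def rect(m,name,seed):
    n,l,s,c=cv2.connectedComponentsWithStats(m.astype(np.uint8))
    i=l[seed[1],seed[0]]
    q=P[l==i]; r=cv2.minAreaRect(q[:,:2].astype(np.float32)*1000)
    print(name,i,len(q),np.round(r[0]),np.round(r[1]),round(r[2],1),"z",np.median(q[:,2]).round(4), "mean",q[:,:2].mean(0).round(4))
rect(ok&(Z>.008)&(Z<.038)&(P[...,0]>.3),"guide",(265,200))
rect(ok&(Z>.040)&(Z<.06),"bar",(361,224))
rect(ok&(Z>.040)&(Z<.06),"off",(139,225))
print("table z",np.median(Z[ok&(abs(Z)<.01)]))
E
python3 b.py
```

```text
guide 9 3028 [473. -89.] [250.  88.] 80.5 z 0.0173 mean [ 0.4723 -0.0848]
bar 28 736 [ 392. -309.] [ 40. 119.] 69.0 z 0.0465 mean [ 0.3924 -0.308 ]
off 29 373 [385. 266.] [41. 62.] 85.3 z 0.0465 mean [0.3851 0.2657]
table z 0.0004520389951129121
```

View pics/top_crop.png

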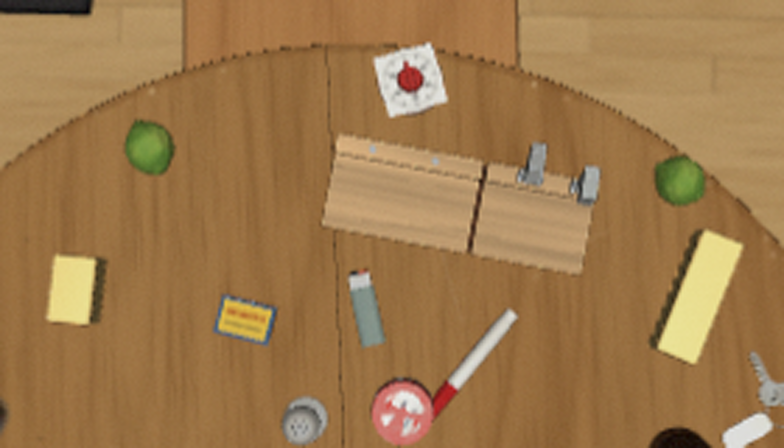

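View pics/side1.png

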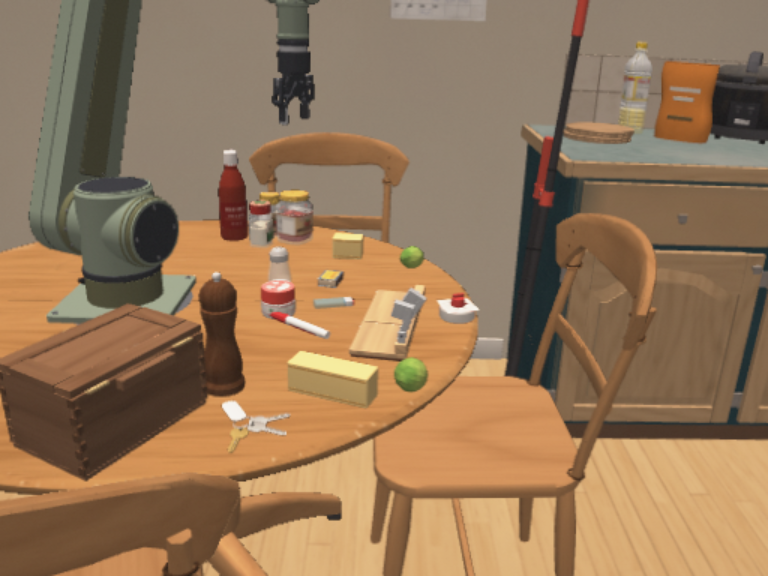

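The top crop shows the guide's centre near (465,205), with the slot at (480,210). The near stop is at (537,163) and the far stop at (588,185), both folded back. The longer bar lies to the right at (697,297) and the offcut to the left at (75,290). The side view confirms the bar is in front of the right-hand end of the guide, and that the path is clear.

```bash
cat >> h.py <<'E'
from scipy.spatial.transform import Rotation as Rn
G=np.array([.475,-.0893]); PSI=np.radians(-9.5)
def RG(psi=None):
    p=PSI if psi is None else psi; c,s=np.cos(p),np.sin(p); return np.array([[c,-s],[s,c]])
def g2w(x,y,z): return np.r_[G+RG()@np.array([x,y])/1000,z/1000]
def w2g(P): P=np.asarray(P); return np.concatenate([(P[...,:2]-G)@RG()*1000,P[...,2:]*1000],-1)
def go(*targets):
    "targets: (world xyz, yaw deg of tool y or None) -> rows from present pose"
    o=ctrl.observe(); q=o["eef_rot"]; R=Rn.from_quat(np.r_[q[1:],q[0]])
    yaw=np.degrees(np.arctan2(*R.as_matrix()[[1,0],1]))
    print("t",round(float(o["time"]),2),"g",w2g(o["tcp_pos"]).round(1),"yaw",round(yaw,1),"tilt",R.as_matrix()[2].round(3))
    for X,y in targets:
        s=R.inv().apply(np.asarray(X)-o["tcp_pos"])/.5
        dy=0 if y is None else y-yaw
        Rt=R.inv()*(Rn.from_euler("z",yaw+dy,degrees=True)*Rn.from_matrix([[0,1,0],[1,0,0],[0,0,-1]]))
        if y is None: Rt=Rn.identity()
        print(s.round(4),(Rt.as_rotvec()/(np.pi/2)).round(4))
E
python3 - <<'E'
from h import *
import pickle
f=pickle.load(open("top.pkl","rb")); P=cloud(f); g=w2g(P)
ok=f["range_z"]>0
# fence top: left half, fit front edge & ends
m=ok&(abs(g[...,0])<60)&(abs(g[...,1])<140)
for y in range(-120,126,20):
    a=m&(abs(g[...,1]-y)<10)
    b=a&(g[...,2]>11)&(g[...,2]<24); c=a&(g[...,2]>26)&(g[...,2]<36)
    print(y,"bed x",g[b][:,0].min().round(1),g[b][:,0].max().round(1),"fence",g[c][:,0].min().round(1) if c.any() else 0,g[c][:,0].max().round(1) if c.any() else 0)
for n,y in(("far",-109),("near",-59)):
    a=m|(ok&(g[...,0]>0)&(g[...,0]<110)&(g[...,2]>52)); a&=(abs(g[...,1]-y)<12)&(g[...,2]>52)&(g[...,2]<130)
    print(n,g[a].round(0).tolist())
go((g2w(92,-111,200),80.5))
E
```

```text
-120 bed x -46.0 19.5 fence 34.1 34.1
-100 bed x -45.8 24.1 fence 23.8 41.7
-80 bed x -46.1 24.1 fence 23.7 41.8
-60 bed x -46.1 23.9 fence 23.6 41.5
-40 bed x -45.8 23.7 fence 23.5 41.7
-20 bed x -46.3 36.8 fence 23.6 41.2
0 bed x -46.2 23.9 fence 23.6 41.4
20 bed x -46.1 23.7 fence 23.6 41.5
40 bed x -46.3 23.9 fence 23.1 41.6
60 bed x -46.1 23.9 fence 23.4 41.6
80 bed x -46.0 23.9 fence 23.8 41.0
100 bed x -46.4 23.6 fence 23.5 41.7
120 bed x -46.2 23.8 fence 23.2 41.4
far [[47.0, -103.0, 85.0], [47.0, -105.0, 91.0], [47.0, -108.0, 90.0], [48.0, -110.0, 88.0], [48.0, -112.0, 90.0], [44.0, -102.0, 81.0], [44.0, -103.0, 88.0], [44.0, -105.0, 92.0], [45.0, -108.0, 86.0], [45.0, -110.0, 90.0], [46.0, -113.0, 91.0], [42.0, -102.0, 85.0], [41.0, -103.0, 92.0], [42.0, -106.0, 92.0], [42.0, -108.0, 92.0], [43.0, -111.0, 89.0], [43.0, -113.0, 95.0], [40.0, -102.0, 68.0], [38.0, -102.0, 91.0], [39.0, -104.0, 89.0], [39.0, -106.0, 90.0], [40.0, -109.0, 91.0], [40.0, -111.0, 94.0], [41.0, -114.0, 88.0], [37.0, -101.0, 75.0], [36.0, -102.0, 91.0], [36.0, -104.0, 91.0], [37.0, -106.0, 94.0], [3
[... 2843 characters left out ...]
, [34.0, -52.0, 57.0], [32.0, -52.0, 91.0], [32.0, -55.0, 92.0], [33.0, -57.0, 91.0], [33.0, -59.0, 93.0], [33.0, -62.0, 93.0], [34.0, -64.0, 91.0], [32.0, -53.0, 54.0], [30.0, -53.0, 83.0], [30.0, -56.0, 86.0], [30.0, -58.0, 88.0], [30.0, -60.0, 93.0], [31.0, -62.0, 92.0], [32.0, -65.0, 88.0], [29.0, -48.0, 54.0], [27.0, -52.0, 78.0], [28.0, -54.0, 82.0], [28.0, -56.0, 83.0], [28.0, -59.0, 81.0], [29.0, -61.0, 83.0], [29.0, -64.0, 83.0], [25.0, -52.0, 79.0], [25.0, -55.0, 77.0], [26.0, -57.0, 79.0], [26.0, -59.0, 82.0], [27.0, -62.0, 79.0], [27.0, -64.0, 80.0], [30.0, -69.0, 53.0]]
t 1.0 g [-326.5  562.9  231.3] yaw 64.7 tilt [-0.  0. -1.]
[-1.1727 -1.0687  0.0626] [ 0.      0.     -0.1757]
```

```bash
python3 -m crank '-0.7 -0.64 0.03 0 0 -0.1757 -1;-0.7 -0.64 0.03 0 0 -0.1757 -1;-0.7 -0.64 0.03 0 0 -0.1757 -1;-0.7 -0.64 0.03 0 0 -0.1757 -1;-0.7 -0.64 0.03 0 0 -0.1757 -1;-0.7 -0.64 0.03 0 0 -0.1757 -1;-0.7 -0.64 0.03 0 0 -0.1757 -1;-0.7 -0.64 0.03 0 0 -0.1757 -1' 30
python3 - <<'E'
from h import *
go((g2w(85,-111,150),80.5),(g2w(85,-111,72),80.5))
E
```

```text
time: 2.0
tcp_pos: [0.4261, 0.0784, 0.2165]
eef_rot: [0.0, 0.084, 0.996, -0.0]
wrist_force: [0.9, 1.1, 0.2]
gripper_width: -0.005
grip_force: 0.0
t 2.0 g [-75.9 157.3 216.5] yaw 80.4 tilt [-0.001  0.    -1.   ]
[-0.323  -0.5359  0.1332] [ 0.      0.0005 -0.0015]
[-0.3229 -0.5359  0.2892] [ 0.      0.0005 -0.0015]
```

```bash
python3 -m crank '-0.323 -0.536 0.133 0 0 0 -1;-0.323 -0.536 0.133 0 0 0 -1;-0.323 -0.536 0.133 0 0 0 -1;-0.323 -0.536 0.133 0 0 0 -1;-0.323 -0.536 0.133 0 0 0 -1;-0.323 -0.536 0.133 0 0 0 -1;-0.323 -0.536 0.289 0 0 0 -1;-0.323 -0.536 0.289 0 0 0 -1'
python3 - <<'E'
from h import *
go(*[(g2w(x,-111,z),80.5) for x,z in((50,72),(32,77),(17,67),(9,51),(4,49.5))])
E
```

```text
time: 3.0
tcp_pos: [0.5377, -0.2085, 0.0688]
eef_rot: [-0.004, 0.083, 0.997, 0.001]
wrist_force: [0.1, 0.3, 0.2]
gripper_width: 0.003
grip_force: 0.0
t 3.0 g [  81.5 -107.2   68.8] yaw 80.5 tilt [ 0.008  0.002 -1.   ]
[ 0.0631 -0.0076 -0.0059] [ 0.0013 -0.0048  0.0001]
[ 0.0991 -0.0076 -0.0157] [ 0.0013 -0.0048  0.0001]
[ 0.129  -0.0076  0.0046] [ 0.0013 -0.0048  0.0001]
[ 0.1447 -0.0077  0.0367] [ 0.0013 -0.0048  0.0001]
[ 0.1547 -0.0077  0.0398] [ 0.0013 -0.0048  0.0001]
```

```bash
python3 -m crank '0 0 0 0 0 0 -1;0.035 0 0 0 0 0 -1;0.07 0 0 0 0 0 -1;0.106 0 -0.01 0 0 0 -1;0.122 0 -0.002 0 0 0 -1;0.136 0 0.01 0 0 0 -1;0.148 0 0.028 0 0 0 -1;0.155 0 0.042 0 0 0 -1'
python3 - <<'E'
from h import *
go((g2w(4,-111,49),80.5))
E
```

```text
time: 4.0
tcp_pos: [0.4636, -0.1972, 0.0498]
eef_rot: [-0.0, 0.083, 0.997, 0.0]
wrist_force: [0.5, -0.8, 9.0]
gripper_width: -0.005
grip_force: 5.9
t 4.0 g [   6.6 -108.3   49.8] yaw 80.5 tilt [ 0.001  0.    -1.   ]
[ 0.0051 -0.0055  0.0016] [ 0.0002 -0.0005 -0.0001]
```

```bash
python3 -m crank '0.01 0 0.004 0 0 0 -1;0.014 0 0.006 0 0 0 -1;0.014 0 0.006 0 0 0 -1'
python3 -m crank '0 0 -0.1 0 0 0 -1;0 0 -0.2 0 0 0 -1;0 0 -0.2 0 0 0 1; 0 0 -0.2 0 0 0 1'
cat > chk.py <<'E'
from h import *
import sys
f=ctrl.grab_frame("top"); P=cloud(f); g=w2g(P); ok=f["range_z"]>0
for n,y in(("far",-109),("near",-59)):
    a=ok&(abs(g[...,1]-y)<5)&(g[...,0]>-30)&(g[...,0]<70)&(g[...,2]>36)&(g[...,2]<105)
    i=np.argsort(g[a][:,0]); print(n,g[a][i][::3,[0,2]].round(0).tolist())
m=(ok&(P[...,2]>.040)&(P[...,2]<.07)).astype(np.uint8)
nn,l,s,c=cv2.connectedComponentsWithStats(m)
for i in range(1,nn):
    if 250<s[i,4]<2000:
        q=P[l==i]; r=cv2.minAreaRect(q[:,:2].astype(np.float32)*1000)
        print(s[i,4],np.round(r[0],1),np.round(r[1]),round(r[2],1),"z",np.median(q[:,2]).round(4),"g",w2g(np.r_[np.array(r[0])/1000,0]).round(1))
if len(sys.argv)>1:
    u,v=project(f,g2w(0,-40,20))[0].round().astype(int)
    cv2.imwrite(f"pics/{sys.argv[1]}.png",cv2.resize(f["img"][v-60:v+60,u-80:u+80,::-1],(800,600),interpolation=cv2.INTER_CUBIC))
E
python3 chk.py
```

```text
time: 4.38
tcp_pos: [0.4625, -0.1975, 0.0498]
eef_rot: [0.006, 0.083, 0.997, -0.001]
wrist_force: [6.3, 1.7, 10.1]
gripper_width: -0.005
grip_force: 4.9
time: 4.88
tcp_pos: [0.4566, -0.1959, 0.1468]
eef_rot: [-0.001, 0.083, 0.997, 0.0]
wrist_force: [0.2, -0.0, -0.3]
gripper_width: 0.419
grip_force: 0.0
far []
near [[27.0, 85.0], [29.0, 83.0], [31.0, 84.0], [32.0, 92.0], [33.0, 91.0], [35.0, 98.0], [37.0, 97.0], [38.0, 96.0], [40.0, 98.0], [42.0, 93.0], [45.0, 93.0], [46.0, 89.0], [48.0, 90.0], [51.0, 89.0], [54.0, 87.0], [56.0, 87.0], [58.0, 82.0], [60.0, 86.0]]
374 [385. 266.] [41. 62.] 85.4 z 0.0462 g [-147.4  335.5    0. ]
398 [280.8 -40.2] [55. 54.] 1.6 z 0.0507 g [-199.7   16.4    0. ]
```

Run:
```python
from h import *
go(((.3686,-.300,.13),69),((.3686,-.300,.019),69))
```

```text
t 4.92 g [  -1.  -108.   146.2] yaw 80.5 tilt [ 0.003  0.001 -1.   ]
[ 0.1383 -0.2347  0.0326] [ 0.0004 -0.002   0.1278]
[ 0.1376 -0.2349  0.2546] [ 0.0004 -0.002   0.1278]
```

```bash
python3 -m crank '0.138 -0.235 0.033 0 0 0.128 1;0.138 -0.235 0.033 0 0 0.128 1;0.138 -0.235 0.033 0 0 0.128 1;0.138 -0.235 0.033 0 0 0.128 1;0.138 -0.235 0.033 0 0 0.128 1;0.138 -0.235 0.033 0 0 0.128 1'
python3 chk.py
python3 - <<'E'
from h import *
go(((.3686,-.300,.019),69))
E
```

```text
time: 5.68
tcp_pos: [0.3706, -0.2998, 0.1313]
eef_rot: [0.0, 0.181, 0.983, 0.0]
wrist_force: [0.5, -0.1, 0.7]
gripper_width: 0.999
grip_force: 0.0
far [[-14.0, 54.0], [-12.0, 53.0], [-10.0, 52.0], [-9.0, 52.0], [-7.0, 50.0], [-5.0, 53.0], [-2.0, 53.0], [0.0, 52.0], [3.0, 51.0], [4.0, 51.0], [6.0, 54.0], [9.0, 48.0], [11.0, 46.0], [14.0, 49.0], [16.0, 50.0], [18.0, 51.0], [20.0, 50.0], [22.0, 52.0], [24.0, 55.0], [25.0, 53.0], [27.0, 49.0], [29.0, 50.0], [31.0, 49.0], [33.0, 50.0], [35.0, 51.0], [37.0, 51.0]]
near [[25.0, 77.0], [27.0, 80.0], [28.0, 86.0], [30.0, 85.0], [31.0, 90.0], [33.0, 89.0], [35.0, 96.0], [37.0, 98.0], [39.0, 94.0], [40.0, 94.0], [43.0, 90.0], [45.0, 89.0], [47.0, 88.0], [48.0, 93.0], [50.0, 85.0], [52.0, 91.0], [54.0, 86.0], [56.0, 86.0], [58.0, 84.0], [60.0, 84.0]]
325 [ 420.9 -319.7] [40. 58.] 69.7 z 0.0465 g [ -15.3 -236.2    0. ]
379 [385.1 266. ] [41. 62.] 86.7 z 0.0461 g [-147.3  335.6    0. ]
397 [280.7 -40.2] [55. 54.] 1.4 z 0.0509 g [-199.7   16.4    0. ]
t 5.72 g [ -68.3 -224.9  131.3] yaw 69.1 tilt [-0.  0. -1.]
[ 0.0035 -0.0016  0.2246] [0.0001 0.0001 0.001 ]
```

Run:
```python
from h import *
A=[]
for k in range(10):
    f=ctrl.grab_frame("top"); g=w2g(cloud(f)); ok=f["range_z"]>0
    a=ok&(abs(g[...,1]+109)<5)&(g[...,0]>-12)&(g[...,0]<36)&(g[...,2]>40)&(g[...,2]<60); A.append(g[a])
A=np.vstack(A)
for lo in range(-12,36,6):
    q=A[(A[:,0]>=lo)&(A[:,0]<lo+6)]; print(lo,len(q),q[:,2].mean().round(2),np.median(q[:,2]).round(2))
print(np.polyfit(A[:,0],A[:,2],1))
```

```text
-12 95 50.99 50.85
-6 84 50.56 50.46
0 91 50.68 50.6
6 101 50.54 50.28
12 85 50.69 50.9
18 89 51.04 50.91
24 84 50.69 50.67
30 97 50.74 50.99
[9.00000820e-04 5.07321194e+01]
```

Level: the far stop is fully down. Next I grasp the bar.

```bash
python3 -m crank '0.002 -0.001 0.12 0 0 0 1;0.003 -0.001 0.19 0 0 0 1;0.003 -0.001 0.224 0 0 0 1;0.003 -0.001 0.224 0 0 0 1;0.003 -0.001 0.224 0 0 0 -1;0.003 -0.001 0.224 0 0 0 -1;0.003 -0.001 0.224 0 0 0 -1;0.003 -0.001 0.224 0 0 0 -1' 30
python3 -m crank '0 0 0 0 0 0 -1;0 0 0 0 0 0 -1;0 0 -0.06 0 0 0 -1;0 0 -0.14 0 0 0 -1;0 0 -0.2 0 0 0 -1;0 0 -0.2 0 0 0 -1;0 0 -0.2 0 0 0 -1'
python3 - <<'E'
from h import *
# bar centre at y=55, centre x = 24-20-4 = 0 ; grip 25 mm to its +y
go((g2w(-2,82,119),-9.5),(g2w(-2,82,40),-9.5))
E
python3 chk.py | tail -5
```

```text
time: 7.22
tcp_pos: [0.3687, -0.301, 0.0202]
eef_rot: [0.001, 0.182, 0.983, -0.0]
wrist_force: [-0.1, 0.2, 6.9]
gripper_width: 0.459
grip_force: 32.0
time: 8.1
tcp_pos: [0.3672, -0.2998, 0.118]
eef_rot: [-0.001, 0.182, 0.983, 0.001]
wrist_force: [0.3, 0.5, -3.5]
gripper_width: 0.463
grip_force: 31.6
t 8.1 g [ -71.6 -225.4  118. ] yaw 69.0 tilt [ 0.003  0.001 -1.   ]
[-0.0136  0.6302 -0.0014] [-6.00e-04 -1.80e-03  8.72e-01]
[-0.014   0.6301  0.1566] [-6.00e-04 -1.80e-03  8.72e-01]
far [[-14.0, 51.0], [-11.0, 46.0], [-9.0, 46.0], [-7.0, 47.0], [-6.0, 51.0], [-4.0, 51.0], [-2.0, 53.0], [-1.0, 56.0], [2.0, 49.0], [4.0, 50.0], [6.0, 51.0], [7.0, 47.0], [9.0, 52.0], [11.0, 54.0], [13.0, 49.0], [15.0, 50.0], [16.0, 53.0], [19.0, 54.0], [20.0, 47.0], [22.0, 53.0], [24.0, 51.0], [27.0, 51.0], [29.0, 47.0], [30.0, 46.0], [33.0, 46.0], [35.0, 46.0], [36.0, 53.0], [38.0, 48.0]]
near [[25.0, 36.0], [26.0, 81.0], [27.0, 37.0], [29.0, 86.0], [31.0, 85.0], [32.0, 89.0], [33.0, 92.0], [35.0, 96.0], [37.0, 99.0], [38.0, 95.0], [41.0, 91.0], [43.0, 93.0], [45.0, 92.0], [47.0, 91.0], [49.0, 89.0], [51.0, 87.0], [54.0, 87.0], [56.0, 84.0], [58.0, 85.0], [60.0, 80.0]]
378 [385.1 266.2] [41. 61.] 85.4 z 0.0463 g [-147.3  335.8    0. ]
398 [280.8 -40.2] [55. 54.] 1.7 z 0.0511 g [-199.6   16.3    0. ]
```

```bash
python3 -m crank '0 0 -0.09 0 0 0 -1;-0.014 0.63 -0.09 0 0 0.872 -1;-0.014 0.63 -0.09 0 0 0.872 -1;-0.014 0.63 -0.09 0 0 0.872 -1;-0.014 0.63 -0.09 0 0 0.872 -1;-0.014 0.63 -0.09 0 0 0.872 -1;-0.014 0.63 -0.09 0 0 0.872 -1;-0.014 0.63 -0.09 0 0 0.872 -1'
python3 - <<'E'
from h import *
go((g2w(-2,82,119),-9.5),(g2w(-2,82,40),-9.5))
E
```

```text
time: 9.15
tcp_pos: [0.4878, -0.0062, 0.1624]
eef_rot: [-0.001, 0.697, 0.717, -0.001]
wrist_force: [-0.4, -0.9, -1.8]
gripper_width: 0.467
grip_force: 32.0
t 9.15 g [ -1.1  84.1 162.4] yaw 1.7 tilt [ 0.001 -0.003 -1.   ]
[-0.0038 -0.0024  0.0868] [-0.0018 -0.0005  0.1243]
[-0.004  -0.0019  0.2448] [-0.0018 -0.0005  0.1243]
```

```bash
python3 -m crank '-0.003 -0.002 0 0 0 0.117 -1;-0.003 -0.002 0.09 0 0 0.117 -1;-0.003 -0.002 0.18 0 0 0.117 -1;-0.003 -0.002 0.21 0 0 0.117 -1;-0.003 -0.002 0.21 0 0 0.117 -1'
cat > bar.py <<'E'
from h import *
A=[]
for n in ("top","side"):
    f=ctrl.grab_frame(n); img=f["img"]; g=w2g(cloud(f)); hsv=cv2.cvtColor(img,cv2.COLOR_RGB2HSV)
    m=(f["range_z"]>0)&(g[...,2]>40)&(g[...,2]<100)&(abs(g[...,0])<60)&(abs(g[...,1])<160)&(hsv[...,0]>20)&(hsv[...,0]<34)&(hsv[...,1]>60)&(hsv[...,2]>120)
    q=g[m]; 
    if len(q)>30:
        zt=np.percentile(q[:,2],70); t=q[abs(q[:,2]-zt)<6]; r=cv2.minAreaRect(t[:,:2].astype(np.float32))
        print(n,len(q),"z",zt.round(1),np.round(r[0],1),np.round(r[1],1),round(r[2],2),"min",t.min(0).round(1),"max",t.max(0).round(1))
E
python3 bar.py
python3 - <<'E'
from h import *
go((g2w(-2,82,36),-9.5))
E
```

```text
time: 9.78
tcp_pos: [0.4848, -0.0104, 0.0568]
eef_rot: [-0.002, 0.759, 0.651, -0.002]
wrist_force: [0.5, -0.4, -2.3]
gripper_width: 0.464
grip_force: 31.9
top 117 z 84.2 [-3.3 17.5] [38.2 44.7] 2.82 min [-21.7  -4.5  79.8] max [16.5 40.7 87.8]
side 246 z 84.1 [-1.6 53.2] [ 38.4 121.1] 0.83 min [-21.4  -7.6  80.6] max [ 18.  113.8  86.1]
t 9.88 g [-1.4 79.6 59. ] yaw -8.7 tilt [ 0.    -0.001 -1.   ]
[ 0.0048 -0.0011  0.046 ] [-0.0004 -0.      0.0085]
```

```bash
python3 -m crank '0 0 0.02 0 0 0.006 -1;0 0 0.036 0 0 0.006 -1;0 0 0.042 0 0 0.006 -1;0 0 0.042 0 0 0.006 -1;0 0 0.042 0 0 0.006 -1'
python3 bar.py
python3 - <<'E'
from h import *
go((g2w(0,0,36),-9.5))
E
```

```text
time: 10.5
tcp_pos: [0.4869, -0.0106, 0.0385]
eef_rot: [0.0, 0.762, 0.648, 0.0]
wrist_force: [0.4, 0.0, -3.1]
gripper_width: 0.463
grip_force: 32.0
top 111 z 65.6 [-1.9 17.7] [38.1 44.3] 2.9 min [-20.   -4.4  60.3] max [17.9 40.8 69.8]
side 248 z 64.7 [-0.8 52.1] [120.5  37.6] 89.91 min [-19.6  -8.2  60.1] max [ 18.  112.3  66.3]
t 10.6 g [-1.2 79.6 38.5] yaw -9.3 tilt [ 0.     0.001 -1.   ]
[-0.1592  0.0018  0.005 ] [ 0.0004 -0.0001  0.0025]
```

```bash
python3 -m crank '0 0 0.004 0 0 0.002 -1;0 0 0.006 0 0 0.002 -1;0 0 0.006 0 0 0.002 -1'
```

```text
time: 10.98
tcp_pos: [0.4869, -0.0106, 0.0362]
eef_rot: [0.0, 0.763, 0.646, 0.0]
wrist_force: [-2.1, -0.2, 7.1]
gripper_width: 0.464
grip_force: 33.0
```

```bash
python3 -m crank '0 0.005 0 0 0 0 -1;0 0.009 0 0 0 0 -1;0 0.009 0 0 0 0 -1'
python3 bar.py
```

```text
time: 11.35
tcp_pos: [0.4873, -0.0106, 0.0363]
eef_rot: [-0.003, 0.763, 0.646, -0.003]
wrist_force: [-11.2, 3.6, 16.9]
gripper_width: 0.467
grip_force: 34.4
top 114 z 64.2 [-1.2 23.9] [56.1 38. ] 89.58 min [-20.4  -4.2  58.5] max [17.6 52.1 67.9]
side 252 z 62.6 [-0.2 52.1] [122.   37.4] 89.37 min [-19.5  -8.7  58.8] max [ 18.5 113.   64.6]
```

```bash
python3 -m crank '0 0 -0.004 0 0 0 -1;0 0 -0.006 0 0 0 -1;0 0 -0.006 0 0 0 -1'
python3 bar.py
```

```text
time: 11.82
tcp_pos: [0.4914, -0.0114, 0.0382]
eef_rot: [0.0, 0.763, 0.646, 0.0]
wrist_force: [-0.6, -0.9, -3.2]
gripper_width: 0.465
grip_force: 32.0
top 115 z 65.6 [ 2.7 18.4] [38.5 45.5] 1.73 min [-16.1  -4.4  59.7] max [22.2 41.8 70. ]
side 254 z 64.3 [ 3.3 54.3] [ 38.  123.2] 0.53 min [-16.1  -7.3  59.8] max [ 22.3 115.7  66.1]
```

```bash
python3 -m crank '0 0.002 0.003 0 0 0 -1;-0.02 0.002 0.003 0 0 0 -1;-0.04 0.002 0.003 0 0 0 -1;-0.065 0.002 0.003 0 0 0 -1;-0.09 0.002 0.003 0 0 0 -1;-0.115 0.002 0.003 0 0 0 -1;-0.14 0.002 0.003 0 0 0 -1;-0.15 0.002 0.003 0 0 0 -1'
python3 bar.py
python3 - <<'E'
from h import *
go((g2w(0,0,36),-9.5))
E
```

```text
time: 12.92
tcp_pos: [0.4795, -0.0863, 0.0368]
eef_rot: [-0.0, 0.763, 0.646, -0.0]
wrist_force: [-1.5, 0.8, -2.3]
gripper_width: 0.461
grip_force: 32.0
side 297 z 63.1 [  4.2 -22.1] [121.9  37.6] 89.85 min [-14.8 -83.1  59.8] max [23.  38.9 65.2]
t 13.03 g [ 3.9  3.9 36.8] yaw -9.5 tilt [-0. -0. -1.]
[-0.0078 -0.0078  0.0015] [-0.0002  0.0001  0.0001]
```

```bash
python3 -m crank '-0.012 0.001 0.001 0 0 0 -1;-0.024 0.001 0.001 0 0 0 -1;-0.034 0.001 0.001 0 0 0 -1;-0.04 0.001 0.001 0 0 0 -1;-0.043 0.001 0.001 0 0 0 -1;-0.043 0.001 0.001 0 0 0 -1'
python3 bar.py
```

```text
time: 13.78
tcp_pos: [0.4762, -0.1062, 0.0363]
eef_rot: [-0.001, 0.763, 0.646, -0.0]
wrist_force: [-3.2, 5.9, 0.8]
gripper_width: 0.458
grip_force: 32.4
side 311 z 62.5 [  4.4 -44.5] [ 37.1 122.2] 0.0 min [ -14.1 -105.6   59.3] max [23.  16.6 64.4]
```

```bash
python3 -m crank '0 0 0.001 0 0 0 -1;0 0 0.001 0 0 0 0;0 0 0.001 0 0 0 0.6;0 0 0.001 0 0 0 0.6;0 0 -0.05 0 0 0 0.6;0 0 -0.15 0 0 0 0.6;0 0 -0.24 0 0 0 -1;0 0 -0.24 0 0 0 -1'
cat >> bar.py <<'E'
import sys
if len(sys.argv)>1:
    f=ctrl.grab_frame(sys.argv[1]); u,v=project(f,g2w(0,-40,30))[0].round().astype(int)
    cv2.imwrite(f"pics/{sys.argv[2]}.png",cv2.resize(f["img"][v-60:v+60,u-80:u+80,::-1],(800,600),interpolation=cv2.INTER_CUBIC))
E
python3 bar.py side s2
python3 - <<'E'
from h import *
go((g2w(-45,-30,150),-9.5),(g2w(-45,-30,40),-9.5))
E
```

```text
time: 14.88
tcp_pos: [0.4795, -0.1076, 0.1599]
eef_rot: [0.004, 0.763, 0.646, 0.003]
wrist_force: [-1.1, 0.6, -1.1]
gripper_width: 0.385
grip_force: 0.0
top 39 z 63.8 [-11.2 -33.4] [101.8   8.6] 89.88 min [-15.6 -84.3  59.4] max [-6.8 17.5 68. ]
side 309 z 62.5 [  4.4 -46. ] [119.9  37.5] 89.67 min [ -14.6 -106.1   59.1] max [23.1 14.  65.3]
t 15.03 g [  4.  -17.  155.4] yaw -9.5 tilt [ 0.    -0.002 -1.   ]
[-0.026  -0.0979  0.0109] [-0.001  -0.0001  0.0004]
[-0.026  -0.0976  0.2309] [-0.001  -0.0001  0.0004]
```

View pics/s2.png

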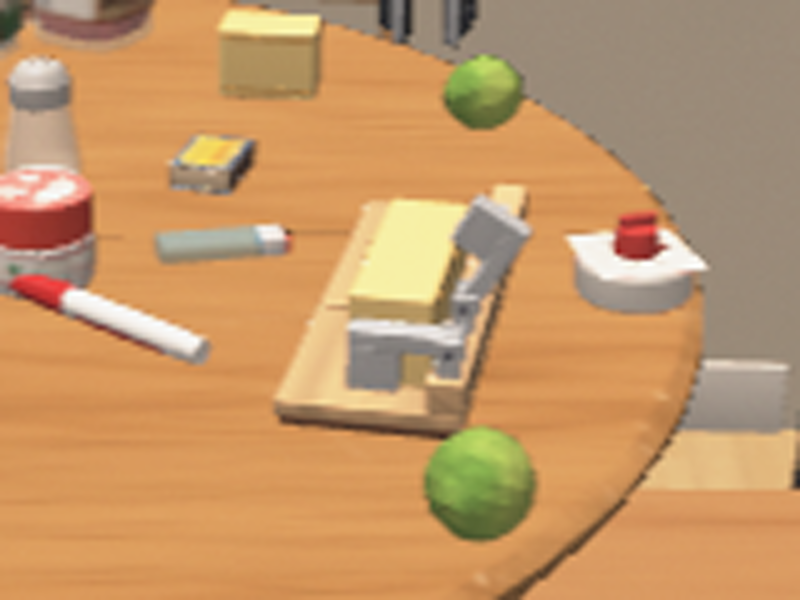

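The side crop shows the far stop lying level across the bed at (400,345), with the bar behind it along the fence at (410,260). The near stop is still folded back at (490,240). I'll now nudge the bar against the fence, then against the stop.

```bash
python3 -m crank '-0.05 -0.104 0 0 0 0 -1;-0.05 -0.104 0.1 0 0 0 -1;-0.05 -0.104 0.2 0 0 0 -1;-0.05 -0.104 0.246 0 0 0 -1;-0.05 -0.104 0.246 0 0 0 -1;-0.05 -0.084 0.246 0 0 0 -1;-0.05 -0.074 0.246 0 0 0 -1;-0.05 -0.072 0.246 0 0 0 -1'
python3 -c "
from h import *
go((g2w(-26,-42,32),-9.5))"
```

```text
time: 16.02
tcp_pos: [0.4382, -0.1257, 0.0341]
eef_rot: [0.001, 0.763, 0.647, 0.001]
wrist_force: [-0.6, -0.5, -1.2]
gripper_width: -0.0
grip_force: 0.0
t 16.02 g [-30.2 -42.   34.1] yaw -9.4 tilt [-0.     0.002 -1.   ]
[-0.      0.0085  0.0041] [0.0013 0.0001 0.0006]
```

```bash
python3 -m crank '0 0.003 0 0 0 0 -1;0 0.006 0 0 0 0 -1;0 0.009 0 0 0 0 -1;0 0.009 0 0 0 0 -1'
python3 -c "
from h import *
go((g2w(-26,-42,32),-9.5))"
```

```text
time: 16.52
tcp_pos: [0.4388, -0.1256, 0.0331]
eef_rot: [-0.002, 0.763, 0.647, -0.002]
wrist_force: [-7.4, 0.1, 6.1]
gripper_width: -0.0
grip_force: 3.6
t 16.52 g [-29.7 -41.8  33.1] yaw -9.4 tilt [ 0.    -0.006 -1.   ]
[-0.0004  0.0075  0.0022] [-0.0037 -0.0003  0.0007]
```

```bash
python3 -m crank '0 0.004 0 0 0 0 -1;0 0.006 0 0 0 0 -1;0 0.006 0 0 0 0 -1'
python3 -m crank '0 -0.02 0 0 0 0 -1;0 -0.03 0 0 0 0 -1;0 -0.03 -0.1 0 0 0 -1;0 -0.03 -0.2 0 0 0 -1;0.17 0.055 -0.2 0 0 0 -1;0.17 0.055 -0.2 0 0 0 -1;0.17 0.055 -0.2 0 0 0 -1'
python3 bar.py
python3 -c "
from h import *
go((g2w(2,40,35),-9.5),(g2w(2,29,35),-9.5))"
```

```text
time: 16.9
tcp_pos: [0.4387, -0.1256, 0.0329]
eef_rot: [-0.005, 0.763, 0.647, -0.004]
wrist_force: [-13.3, 0.0, 11.4]
gripper_width: -0.004
grip_force: 6.9
time: 17.77
tcp_pos: [0.4872, -0.0461, 0.1335]
eef_rot: [0.001, 0.762, 0.648, 0.001]
wrist_force: [0.0, -0.3, -0.4]
gripper_width: 0.001
grip_force: 0.0
top 357 z 63.8 [  4.4 -41.9] [ 39.  118.1] 0.43 min [ -15.5 -101.    57.9] max [24.  17.  68.8]
side 310 z 62.7 [  4.7 -45.5] [117.8  38. ] 89.93 min [ -14.4 -104.4   60. ] max [23.6 13.4 64. ]
t 17.88 g [  3.3  43.  133. ] yaw -9.4 tilt [-0. -0. -1.]
[-0.006  -0.0026  0.1961] [-0.0003  0.0002  0.001 ]
[-0.028  -0.0026  0.1961] [-0.0003  0.0002  0.001 ]
```

```bash
python3 -m crank '0 -0.002 0.1 0 0 0 -1;0 -0.002 0.19 0 0 0 -1;0 -0.002 0.195 0 0 0 -1;-0.012 -0.002 0.195 0 0 0 -1;-0.022 -0.002 0.195 0 0 0 -1;-0.028 -0.002 0.195 0 0 0 -1;-0.03 -0.002 0.195 0 0 0 -1;-0.03 -0.002 0.195 0 0 0 -1'
python3 -c "
from h import *
go()"
```

```text
time: 18.88
tcp_pos: [0.4833, -0.0614, 0.037]
eef_rot: [0.001, 0.763, 0.646, 0.002]
wrist_force: [1.3, 5.1, 4.0]
gripper_width: -0.0
grip_force: 2.5
t 18.88 g [ 3.6 28.9 37. ] yaw -9.5 tilt [ 0.002  0.003 -1.   ]
```

```bash
python3 -m crank '-0.003 0 0 0 0 0 -1;-0.006 0 0 0 0 0 -1;-0.006 0 0 0 0 0 -1'
python3 -m crank '0.03 0 0 0 0 0 -1;0.04 0 0 0 0 0 -1;0.04 0 -0.1 0 0 0 -1;0.04 0 -0.2 0 0 0 -1;0.35 0 -0.3 0 0 0 -1;0.35 0 -0.3 0 0 0 -1;0.35 0 -0.3 0 0 0 -1;0.35 0 -0.3 0 0 0 -1'
python3 bar.py top t3; python3 chk.py
```

```text
time: 19.25
tcp_pos: [0.4832, -0.0616, 0.0371]
eef_rot: [-0.001, 0.764, 0.645, 0.003]
wrist_force: [3.7, 18.9, 5.0]
gripper_width: 0.001
grip_force: 9.3
time: 20.25
tcp_pos: [0.5112, 0.1095, 0.1867]
eef_rot: [0.001, 0.762, 0.648, 0.001]
wrist_force: [0.4, 0.4, -0.4]
gripper_width: 0.001
grip_force: 0.0
top 705 z 63.8 [  4.3 -41.9] [ 39.2 118.8] 0.02 min [ -15.3 -101.3   57.8] max [23.9 17.5 69.4]
side 309 z 62.7 [  3.9 -44.3] [ 37.9 121.2] 0.24 min [ -15.1 -104.9   59.5] max [22.9 16.4 64.9]
far [[-14.0, 39.0], [-12.0, 47.0], [-10.0, 51.0], [-9.0, 49.0], [-7.0, 53.0], [-5.0, 52.0], [-2.0, 44.0], [-1.0, 52.0], [1.0, 52.0], [4.0, 51.0], [6.0, 46.0], [9.0, 52.0], [9.0, 55.0], [12.0, 49.0], [14.0, 53.0], [17.0, 52.0], [19.0, 50.0], [20.0, 50.0], [22.0, 49.0], [25.0, 47.0], [26.0, 56.0], [29.0, 54.0], [31.0, 51.0], [33.0, 52.0], [35.0, 50.0], [37.0, 48.0]]
near [[-16.0, 44.0], [-15.0, 60.0], [-13.0, 62.0], [-11.0, 62.0], [-9.0, 62.0], [-7.0, 65.0], [-6.0, 65.0], [-4.0, 69.0], [-2.0, 61.0], [-0.0, 59.0], [2.0, 57.0], [4.0, 63.0], [6.0, 64.0], [7.0, 62.0], [9.0, 62.0], [12.0, 62.0], [14.0, 64.0], [15.0, 66.0], [17.0, 63.0], [19.0, 60.0], [22.0, 65.0], [23.0, 62.0], [26.0, 79.0], [29.0, 86.0], [30.0, 89.0], [31.0, 90.0], [33.0, 93.0], [35.0, 94.0], [37.0, 96.0], [38.0, 97.0], [40.0, 96.0], [43.0, 90.0], [45.0, 90.0], [46.0, 95.0], [48.0, 89.0], [50.0, 88.0], [53.0, 86.0], [55.0, 87.0], [57.0, 85.0], [58.0, 87.0], [61.0, 85.0]]
886 [ 478.3 -141. ] [138.  57.] 80.3 z 0.0619 g [ 11.8 -50.5   0. ]
397 [280.8 -40.3] [55. 54.] 1.5 z 0.0509 g [-199.7   16.3    0. ]
```

View pics/t3.png

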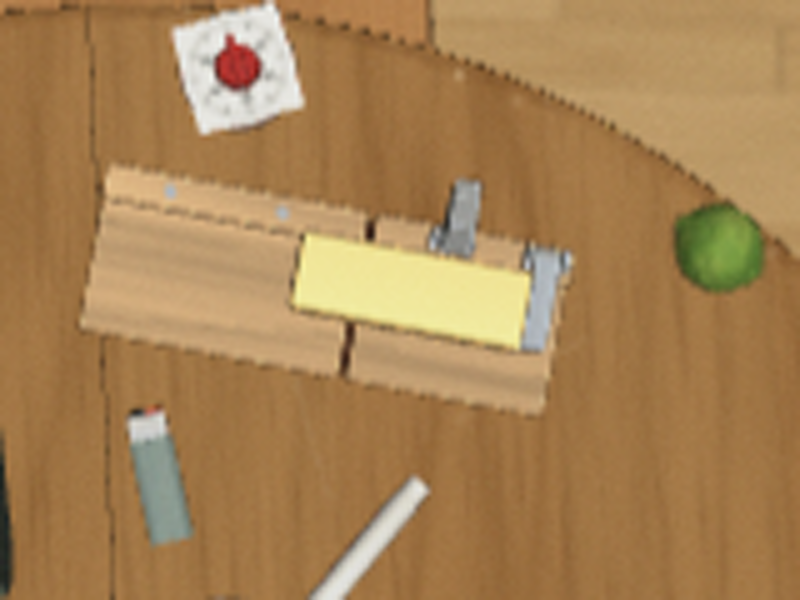

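The top view shows the bar from (300,275) to (530,310), flush with the fence and with the lowered far stop at (545,300). The near stop is still folded back at (462,215), and the robot is clear.

```bash
python3 -c "
from plant import ctrl
print(ctrl.close_job())"
```

```text
the job is handed in; nothing more can be done
None
```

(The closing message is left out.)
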